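# Click the selector to the connected channel

## Task

With a fingertip, push the pointer arm of the rotary selector round, click by click, until it points at the socket in which the tall connector stands and rests there. Only then press the connect key on the box with the fingertip, let it come back up, and move clear. Push only: do not pinch the pointer, and leave the connector, the dust caps and the other things where they are.

Things in the scene. Friction and masses are not known exactly. Their poses are not given: they have to be found in the camera images.
- selector_box: Channel selector box, fixed: grey housing, aluminium top panel level at 50 mm above the worktop. Origin: on the worktop under the selector's axis; x to the back of the box, y left, z up. Spans x -87 to 103, y -105 to 105 mm. Eight socket collars (22 mm wide, 8 mm high) on a circle of 82 mm radius about the axis, at +105, +75 .. -105 degrees from x: sockets 0 to 7, clockwise.
- selector (a joint): Selector angle, rad. 0 = anticlockwise end, pointing at socket 0; grows clockwise seen from above, pi/6 per click, 3.665 at socket 7 (stops 0.06 beyond). A spring detent holds each position; the hump between two takes 2 to 3 N at 40 mm from the axis. A few degrees past half way it snaps by itself to the middle of the next position, ahead of the fingertip, and stays. It starts near socket 0 or 1.
- pointer_end (a point): Outer end of the pointer arm, 58 mm from the axis, at the arm's mid height. The selector is black: a round hub 30 mm across on the axis, and one straight arm from hub to this end, 12 mm wide, underside 58 mm and top 78 mm above the worktop, a thin white line on top. Its anticlockwise and clockwise halves are selector_c1 and selector_c2. The point's x axis points out along the arm, z up.
- pointer_aim (a point): Point in line with the pointer arm, 82 mm from the axis (on the circle of sockets), at mid height of the arm. It lies on a socket's centre when the pointer points at that socket.
- connector: The tall steel coaxial connector that stands loosely in one of sockets 3 to 6: 19 mm across at most, 38 mm high, its top 88 mm above the worktop. Origin: centre of its foot, on the top panel. It marks the channel to select.
- connect_key (a joint): Travel of the connect key in m: 0 up, 0.006 fully down; sprung, about 4 N when fully down, comes back up by itself.
- connect_key_top (a point): Centre of the top of the connect key, a black round push key of 22 mm diameter in a steel housing 38 mm across and 12 mm high on the top panel, at x -62 mm, y -30 mm of the box. It stands 72 mm above the worktop when up and is pressed straight down.
- cap_0: Low steel dust cap, 20 mm across, 15 mm high, standing loosely in another of sockets 3 to 6. Origin: centre of its foot. To be left alone.
- cap_1: Low steel dust cap, 20 mm across, 15 mm high, standing loosely in another of sockets 3 to 6. Origin: centre of its foot. To be left alone.
- cap_2: Low steel dust cap, 20 mm across, 15 mm high, standing loosely in another of sockets 3 to 6. Origin: centre of its foot. To be left alone.
- tape: Bystander: a roll of black tape, 58 mm across, 19 mm high, lying to the left behind the box.
- tee: Bystander: a small metal coaxial tee piece 30x38x14 mm lying to the right of the box.
- driver: Bystander: a small screwdriver 135 mm long, 17 mm thick, lying to the right of the box.

How it is judged:
By the outcome, as a careful person would: the job done as asked, in the order asked, and still so for the second after the job is handed in, with the robot touching nothing.
It also fails if it takes over 69 s, if anything falls off the work surface, if the arm or the gripper's body presses on something with over 40 N, if the wrist force passes 120 N, or if a joint passes its speed limit or range.

## Robot

A 6-joint arm with a two-finger parallel gripper is mounted at the origin on a cart in front of the work surface, level with it; the furniture and walls round the work are solid. World frame = base frame: x ahead of the robot, y to its left, z up, the work surface at z = 0. Lengths are in mm, angles in rad, forces in N, time in s.
With the tool pointing down it reaches from about 350 to 1000 mm from the base axis. Payload 7.1 kg.
Tool frame: the origin (TCP) lies at the very end of the fingers, on their centre line; the grasp point (between the pads) lies 19 mm behind it; y points along the fingers, x is the direction in which the jaws open and shut, and the axes are right-handed (so a half turn about y gives the same grasp; the last joint's range is limited). The gripper opens to 85 mm and grips with 20 to 120 N. Pads are 22 mm wide; open, the fingers measure 114 mm over their backs; the gripper's body (76 mm by 85 mm) begins 54 mm behind the grasp point. The pads swing forward as they close: fully open they stand 13 mm farther back than shut.
Start: joints at [1.301, 0.423, 1.63, -0, 1.089, -0.019], TCP at [155.08, 605.438, 231.319] pointing down, gripper open.
Joint ranges: [-3, 3], [-0.9, 2.11], [0.09, 2.58], [-1.31, 4.45], [0.11, 2.69], [-2.54, 2.54]. Speed limits (rad/s): [2.39, 2.39, 3.01, 3.14, 3.14, 3.14].

## Interface

Orientations are given as a unit quaternion [w, x, y, z].
In Python, from station import state, snapshot, ticket, finder gives the robot as it stands.
- The arm moves only by the shell command python3 -m handwheel 'ROWS' [FORCE]. ROWS is JSON, a list of rows, each a list of 7 numbers: the finger opening in m, from 0 to 0.0854, then the shift along the tool's x, y, z in m, then the turn, a rotation vector about the tool's x, y, z in degrees. A call has 1 to 20 rows; each row shifts and turns the pose as measured when the row begins, along the tool's axes as they then stand; what a row does not reach is not made up. A row lasts 1/12 s, in which the tool goes at most 41.7 mm and 7.16 degrees, less where a joint would pass 70% of its speed; a pose out of reach is approached as far as the arm can. A call with a gripper value outside its range is refused whole. The fingers move at their own pace and stop on an object; FORCE is the grip in N (left out, the last holds). Time passes only in rows, so rows that do not move let the fingers close. It gives the time, the measured TCP pose, the force and the opening at its end, in the units of the state.
- state(): the state, without advancing time (a new reading comes with each control period).
- snapshot(name): name is "side" or "top" or "wrist"; returns a dict with "image" (480x640x3 uint8, red, green, blue), "mtx" (3x3 intrinsics, pixels), "k1" (the pictures are not rectified: a ray, as slopes to the right and down, at radius r is drawn at 1 + k1 r^2 times it, then the intrinsics apply), "R" (3x3) and "t" (3): a world point X has camera coordinates R X + t; the wrist camera has in their place "mount" (4x4, takes a point from camera to tool coordinates, whose origin is the TCP and whose axes are the tool frame's). Camera axes: x right, y down, z forward; pixel columns grow to the right and rows downward; lengths in mm; the calibration is good to about 2 mm. A picture is of the moment at which its call begins: read the wrist's pose just before it. There is no depth.
- ticket.hand_in(): hands the job in, once; it reports no verdict.
Trained networks look in a picture, given as the dict that the camera call returned (one of the last four; its "shot" number tells which), for a name from the list of things; names that differ only in an ending like _2 or _b are one class to them, and where a whole thing is asked for, a point or a joint stands for the part that bears it (a point fixed in the world has none). Each returns a list of dicts, best first, with "score" (0 to 1); they miss things now and then, are a little off and sometimes report something else, mostly with a low value. They report only what shows in the picture. A call takes as long as a camera call.
- finder.recognise(picture, query): "uv" ([column, row] in pixels, amid what is visible of it).
- finder.landmark_of(picture, query): "uv" ([column, row] in pixels: a listed point, or the origin of a listed thing).
The state is a dict: "time_s": time; "q": joint angles; "joint_vel": joint speeds; "tau": joint torques, N m; "ee_pos": TCP position; "tcp_rot": TCP orientation; "ft_force": force on the tool from outside, world axes, zero at the start; "torque": the same for the moment, N m; "width": opening from 0.0 (shut) to 1.0 (fully open).
Only numpy, scipy, OpenCV 4.12 (cv2) and the standard library are available. Lean on these libraries where they do the work, as an engineer would, in place of code of your own. Each camera call takes 0.05 s, during which the arm holds its last target.

## Working session

There is one attempt and no reset: what is moved stays moved. The work goes in short steps, Python scripts to look and compute and a shell command to move; the robot and the scene stay as the last step left them, time stands still between calls to the robot, and variables do not carry over. Pictures are saved under pics/ and viewed, and the job is handed in when it is done.

```bash
ls; mkdir -p pics; cat > h.py <<'E'
import numpy as np, cv2
from station import state, snapshot, ticket, finder
def save(p,n): cv2.imwrite('pics/'+n+'.png', p['image'][:,:,::-1])
E
python3 - <<'E'
from h import *
print(state())
for n in ['top','side','wrist']:
    p=snapshot(n); save(p,n+'0'); print(n,p['k1'],p['mtx'].tolist() if hasattr(p['mtx'],'tolist') else p['mtx'], [ (k,np.round(p[k],3).tolist()) for k in ('R','t','mount') if k in p])
    for q in ['pointer_end','connector','connect_key_top','selector_box','cap_0','pointer_aim']:
        print(q,[(np.round(d['uv'],1).tolist(),round(d['score'],2)) for d in finder.landmark_of(p,q)][:4])
E
```

```text
pics
{'time_s': 0.0, 'q': array([ 1.30100915e+00,  4.23844875e-01,  1.63072386e+00,  1.00947629e-06,
        1.08858609e+00, -1.90086609e-02]), 'joint_vel': array([-2.23368725e-04,  9.76598711e-04, -5.06143765e-04, -1.19347626e-03,
       -4.00007452e-05, -3.30967342e-04]), 'tau': array([-4.41779863e-03, -5.57385957e+01, -2.81731063e+01, -4.70171944e-04,
        7.61627132e-03, -1.30434185e-05]), 'ee_pos': array([154.92896803, 604.91245859, 230.52986491]), 'tcp_rot': array([-0.55827491,  0.55893496,  0.43310093, -0.43398666]), 'ft_force': array([-0.17124462,  0.10443338,  0.12349492]), 'torque': array([-0.01321647, -0.0069085 ,  0.00656003]), 'width': 0.9999908189250138}
top -0.06580972561432971 [[521.6659754527379, 0.0, 318.77892215757976], [0.0, 521.6659754527379, 239.1276451182468], [0.0, 0.0, 1.0]] [('R', [[0.022, -1.0, -0.007], [-0.982, -0.02, -0.19], [0.19, 0.011, -0.982]]), ('t', [-206.296, 543.681, 918.89])]
pointer_end [([263.3, 275.1], 0.8)]
connector [([333.1, 261.3], 0.66), ([320.4, 243.6], 0.64)]
connect_key_top [([318.5, 309.3], 0.58)]
selector_box [([299.6, 279.9], 0.8
[... 300 characters left out ...]
.664, -0.654]]), ('t', [-538.422, 109.025, 1340.24])]
pointer_end [([276.2, 227.7], 0.52), ([319.5, 252.3], 0.21)]
connector [([320.3, 250.8], 0.57)]
connect_key_top [([271.6, 262.0], 0.62)]
selector_box [([286.4, 264.1], 0.61), ([317.8, 238.7], 0.29)]
cap_0 [([308.5, 230.3], 0.61), ([312.9, 265.9], 0.5)]
pointer_aim [([272.0, 222.5], 0.51)]
wrist -0.04745429168229258 [[346.16612635746674, 0.0, 324.09813019091274], [0.0, 346.16612635746674, 238.6600487259677], [0.0, 0.0, 1.0]] [('mount', [[1.0, 0.001, 0.001, -0.395], [-0.001, -0.319, 0.948, -143.116], [0.002, -0.948, -0.319, 82.19], [0.0, 0.0, 0.0, 1.0]])]
pointer_end []
connector []
connect_key_top []
selector_box []
cap_0 []
pointer_aim []
```

```bash
python3 - <<'E'
import cv2
a=cv2.imread('pics/top0.png'); cv2.imwrite('pics/top0c.png',cv2.resize(a[190:350,210:410],None,fx=4,fy=4,interpolation=cv2.INTER_CUBIC)[:600])
a=cv2.imread('pics/side0.png'); cv2.imwrite('pics/side0c.png',cv2.resize(a[180:330,200:400],None,fx=4,fy=4,interpolation=cv2.INTER_CUBIC))
E
```

```text
(no output)
```

View pics/top0.png

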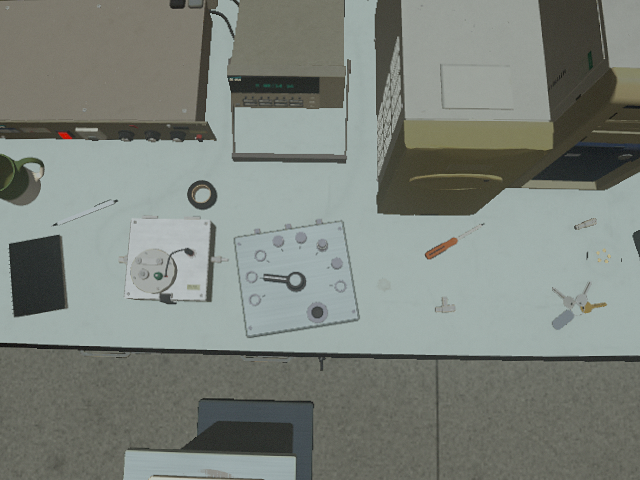

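View pics/top0c.png

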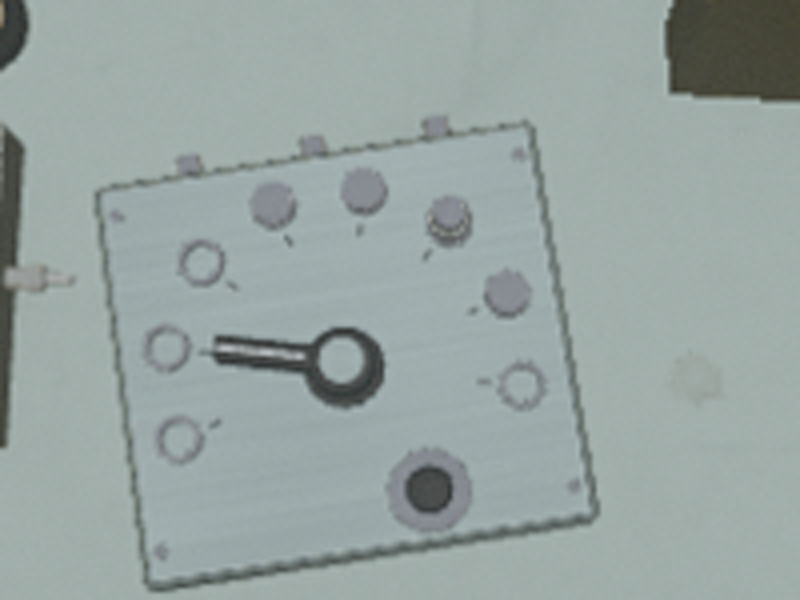

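View pics/side0c.png

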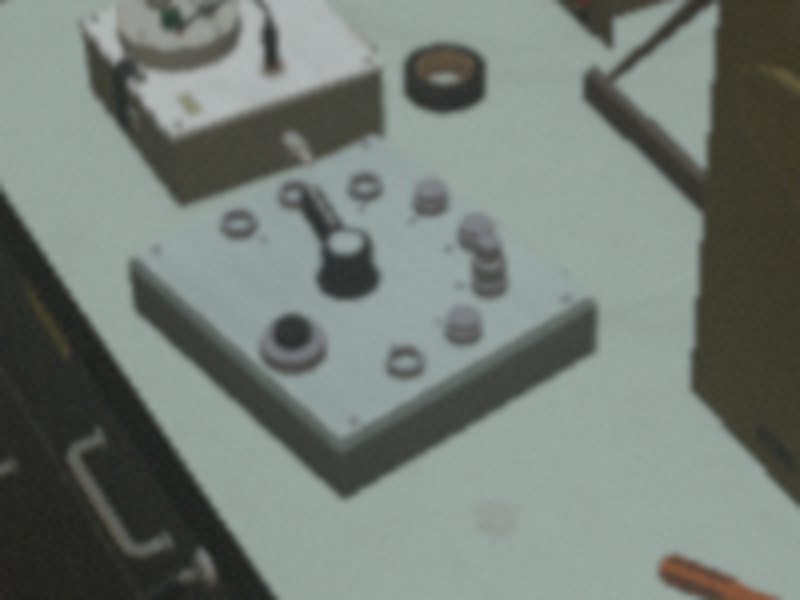

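View pics/side0.png

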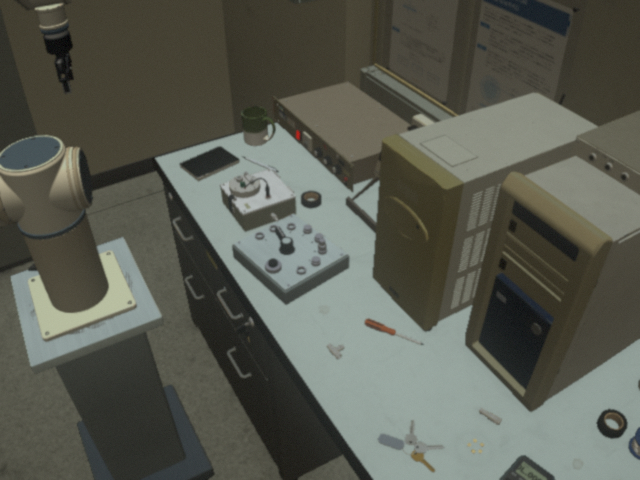

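```bash
cat >> h.py <<'E'
def proj(p,X):
    if 'R' in p: c=np.asarray(X)@p['R'].T+p['t']
    else:
        from scipy.spatial.transform import Rotation as Rn
        c=np.asarray(X)
    s=c[:,:2]/c[:,2:]; r2=(s**2).sum(1,keepdims=True); s=s*(1+p['k1']*r2)
    return s*[p['mtx'][0][0],p['mtx'][1][1]]+[p['mtx'][0][2],p['mtx'][1][2]]
def sock(i,r=82): a=np.radians(105-30*i); return [r*np.cos(a),r*np.sin(a)]
def w(pose,P):
    x,y,a=pose; P=np.atleast_2d(np.asarray(P,float)); R=np.array([[np.cos(a),-np.sin(a)],[np.sin(a),np.cos(a)]])
    return np.c_[P[:,:2]@R.T+[x,y],P[:,2]]
E
cat > fit.py <<'E'
from h import *
from scipy.optimize import least_squares
top=snapshot('top'); side=snapshot('side')
f=lambda L,o:(np.array(L)+.5)/4-.5+o
Bt=[sock(0)+[56],sock(1)+[56],sock(2)+[56],sock(7)+[56],[-62,-30,72],sock(3)+[65],sock(4)+[65],sock(6)+[65]]
ut=f([(180,440),(167,347),(202,263),(521,386),(429,490),(275,205),(363,190),(507,293)],[210,190])
Bs=[sock(0)+[56],sock(2)+[56],sock(7)+[56],[-62,-30,72]]
us=f([(240,223),(366,186),(405,361),(293,331)],[200,180])
rt=lambda q:proj(top,w(q,Bt))-ut
rs=lambda q:proj(side,w(q,Bs))-us
x0=[600,245,-.1]
# per camera, then joint
for nm,fn in (('top',lambda q:rt(q).ravel()),('side',lambda q:rs(q).ravel()),('both',lambda q:np.r_[rt(q).ravel(),rs(q).ravel()])):
    s=least_squares(fn,x0,x_scale=[10,10,.1]); print(nm,s.x.round(3),np.degrees(s.x[2]).round(2),np.abs(s.fun).max().round(2)); 
    print(s.fun.reshape(-1,2).round(1).tolist())
print(w(s.x,[[-62,-30,72],[0,0,0]]).round(1))
np.save('pose.npy',s.x)
E
python3 fit.py
```

```text
top [ 4.67347e+02 -1.54384e+02  1.75000e-01] 10.02 0.64
[[-0.4, 0.1], [-0.2, 0.3], [-0.1, -0.0], [0.5, 0.3], [0.1, 0.3], [-0.6, -0.6], [0.2, -0.4], [0.5, -0.0]]
side [ 4.66282e+02 -1.55906e+02  1.78000e-01] 10.2 0.82
[[-0.1, 0.3], [0.0, 0.2], [0.2, 0.4], [-0.1, -0.8]]
both [ 4.67189e+02 -1.54571e+02  1.76000e-01] 10.09 1.32
[[-0.3, 0.2], [-0.1, 0.5], [-0.1, 0.1], [0.6, 0.3], [0.3, 0.3], [-0.6, -0.5], [0.3, -0.3], [0.5, 0.0], [0.0, -0.2], [0.2, -0.2], [0.2, -0.1], [-0.1, -1.3]]
[[ 411.4 -195.    72. ]
 [ 467.2 -154.6    0. ]]
```

```bash
cat >> h.py <<'E'
from scipy.spatial.transform import Rotation as Rn
def toolR(s=None):
    q=(s or state())['tcp_rot']; return Rn.from_quat([q[1],q[2],q[3],q[0]]).as_matrix()
def go(target, yaw=None):
    s=state(); R=toolR(s); d=np.asarray(target)-s['ee_pos']
    print('t',round(s['time_s'],2),'pos',s['ee_pos'].round(1),'F',s['ft_force'].round(1),'w',round(s['width'],3)); print('tool',R.round(3).tolist()); print('shift tool m',(R.T@d/1000).round(4), 'world',d.round(1))
    down=np.array([0,0,-1.]); y=R[:,1]
    print('tilt rotvec tool deg',np.degrees(R.T@np.cross(y,down)).round(2))
def tgt(angbox,r,off):
    # pos at arm angle (box deg), radius r, offset anticlockwise mm
    p=np.load('pose.npy'); a=np.radians(angbox)+p[2]
    return p[:2]+r*np.array([np.cos(a),np.sin(a)])+off*np.array([-np.sin(a),np.cos(a)])
E
python3 -c "
from h import *
T=tgt(75,42,30); print(T); go([*T,200])"
```

```text
[ 440.89303336 -110.15806011]
t 1.15 pos [155.1 605.4 231.3] F [ 0.5 -0.5 -0.2] w 1.002
tool [[0.248, -0.0, -0.969], [0.969, 0.0, 0.248], [0.0, -1.0, 0.0]]
shift tool m [-0.6223  0.0313 -0.4545] world [ 285.8 -715.6  -31.3]
tilt rotvec tool deg [-0.  0.  0.]
```

```bash
python3 -m handwheel '[[0,-0.031,0.0,-0.023,0,0,0],[0,-0.031,0.0,-0.023,0,0,0],[0,-0.031,0.0,-0.023,0,0,0],[0,-0.031,0.0,-0.023,0,0,0],[0,-0.031,0.0,-0.023,0,0,0],[0,-0.031,0.0,-0.023,0,0,0],[0,-0.031,0.0,-0.023,0,0,0],[0,-0.031,0.0,-0.023,0,0,0],[0,-0.031,0.0,-0.023,0,0,0],[0,-0.031,0.0,-0.023,0,0,0],[0,-0.031,0.0,-0.023,0,0,0],[0,-0.031,0.0,-0.023,0,0,0],[0,-0.031,0.0,-0.023,0,0,0],[0,-0.031,0.0,-0.023,0,0,0],[0,-0.031,0.0,-0.023,0,0,0],[0,-0.031,0.0,-0.023,0,0,0],[0,-0.031,0.0,-0.023,0,0,0],[0,-0.031,0.0,-0.023,0,0,0]]' 60
python3 -c "
from h import *
T=tgt(75,42,30); print(T); go([*T,200])"
```

```text
time_s: 2.65
ee_pos: [427.7, -58.0, 231.6]
tcp_rot: [-0.556, 0.556, 0.443, -0.431]
ft_force: [0.9, 0.8, 0.8]
width: 0.003
[ 440.89303336 -110.15806011]
t 2.65 pos [427.7 -58.  231.6] F [0.9 0.8 0.8] w 0.003
tool [[0.236, 0.013, -0.972], [0.972, 0.01, 0.236], [0.013, -1.0, -0.01]]
shift tool m [-0.048   0.0313 -0.0248] world [ 13.2 -52.2 -31.6]
tilt rotvec tool deg [0.59 0.   0.72]
```

```bash
python3 -m handwheel '[[0,-0.016,0.02,-0.008,0,0,0],[0,-0.016,0.02,-0.008,0,0,0],[0,-0.016,0.02,-0.009,0,0,0],[0,0,0.02,0,0,-5,0],[0,0,0.01,0,0,-5,0],[0,0,0,0,0,0,0]]' 60
python3 - <<'E'
from h import *
T=tgt(75,42,30); go([*T,66])
for n in ['wrist','top','side']:
    p=snapshot(n); save(p,n+'1')
    if n!='wrist':
        print(n,proj(p,np.array([state()['ee_pos']])))
    for q in ['pointer_end','connector','connect_key_top']:
        print(q,[(np.round(d['uv'],1).tolist(),round(d['score'],2)) for d in finder.landmark_of(p,q)][:4])
E
```

```text
time_s: 3.15
ee_pos: [449.5, -122.7, 141.0]
tcp_rot: [-0.512, 0.521, 0.491, -0.475]
ft_force: [0.0, -0.1, 0.2]
width: 0.006
t 3.15 pos [ 449.5 -122.7  141. ] F [ 0.  -0.1  0.2] w 0.006
tool [[0.068, 0.026, -0.997], [0.998, 0.005, 0.068], [0.007, -1.0, -0.025]]
shift tool m [0.0114 0.0748 0.0113] world [ -8.6  12.5 -75. ]
tilt rotvec tool deg [1.46 0.   0.41]
pointer_end [([362.4, 276.3], 0.65)]
connector [([235.5, 344.2], 0.53)]
connect_key_top [([205.9, 198.6], 0.9), ([287.8, 237.8], 0.36)]
top [[273.24830493 285.17283965]]
pointer_end []
connector [([322.3, 244.2], 0.48)]
connect_key_top [([314.0, 308.1], 0.48)]
side [[272.30488578 212.86606365]]
pointer_end [([274.7, 225.2], 0.72)]
connector [([321.9, 252.9], 0.62)]
connect_key_top [([270.2, 260.0], 0.4)]
```

View pics/wrist1.png

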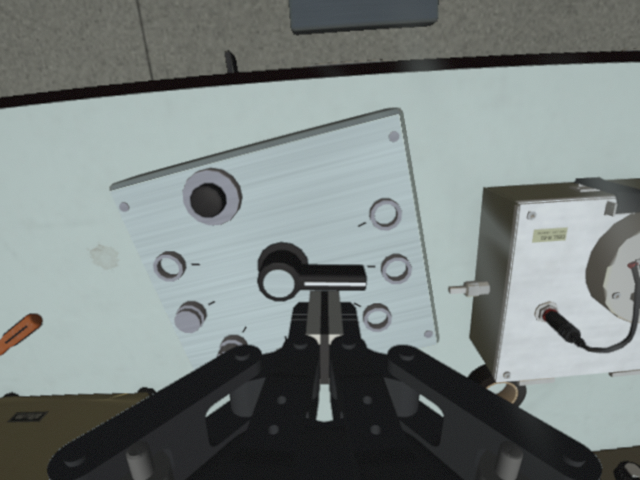

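View pics/side1.png

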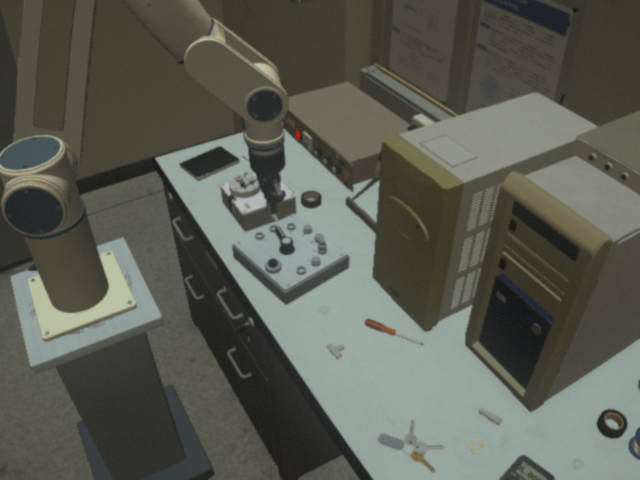

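```bash
python3 -m handwheel '[[0,0.011,0,0.011,1.5,0,0.4],[0,0,0,0,0,0,0],[0,0,0,0,0,0,0]]' 60
python3 - <<'E'
from h import *
T=tgt(75,42,30); go([*T,66])
E
```

```text
time_s: 4.0
ee_pos: [440.7, -110.5, 143.3]
tcp_rot: [-0.516, 0.518, 0.483, -0.482]
ft_force: [0.9, 0.5, -0.0]
width: 0.003
t 4.0 pos [ 440.7 -110.5  143.3] F [ 0.9  0.5 -0. ] w 0.003
tool [[0.07, 0.004, -0.998], [0.998, -0.001, 0.07], [-0.001, -1.0, -0.004]]
shift tool m [0.0004 0.0773 0.0001] world [  0.2   0.3 -77.3]
tilt rotvec tool deg [ 0.21  0.   -0.06]
```

```bash
python3 -m handwheel '[[0,0,0.02,0,0,0,0],[0,0,0.02,0,0,0,0],[0,0,0.02,0,0,0,0],[0,0,0.01,0,0,0,0],[0,0,0.004,0,0,0,0],[0,0,0,0,0,0,0]]' 60
python3 - <<'E'
from h import *
T=tgt(75,42,30); go([*T,66])
p=snapshot('wrist');save(p,'wrist2')
p=snapshot('side');cv2.imwrite('pics/side2c.png',cv2.resize(p['image'][180:330,200:400,::-1],None,fx=4,fy=4,interpolation=cv2.INTER_CUBIC))
E
```

```text
time_s: 4.5
ee_pos: [445.6, -112.8, 68.2]
tcp_rot: [-0.513, 0.521, 0.485, -0.48]
ft_force: [0.2, -0.9, 0.1]
width: -0.005
t 4.5 pos [ 445.6 -112.8   68.2] F [ 0.2 -0.9  0.1] w -0.005
tool [[0.069, 0.014, -0.998], [0.998, -0.003, 0.069], [-0.002, -1.0, -0.014]]
shift tool m [0.0023 0.0021 0.005 ] world [-4.8  2.6 -2.2]
tilt rotvec tool deg [ 0.8   0.   -0.12]
```

View pics/wrist2.png

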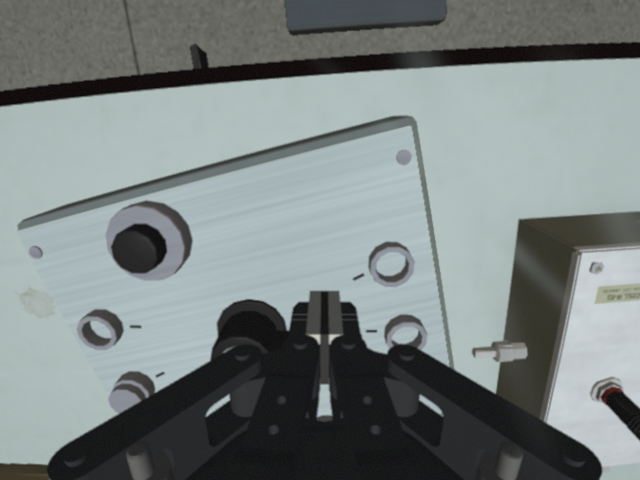

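View pics/side2c.png

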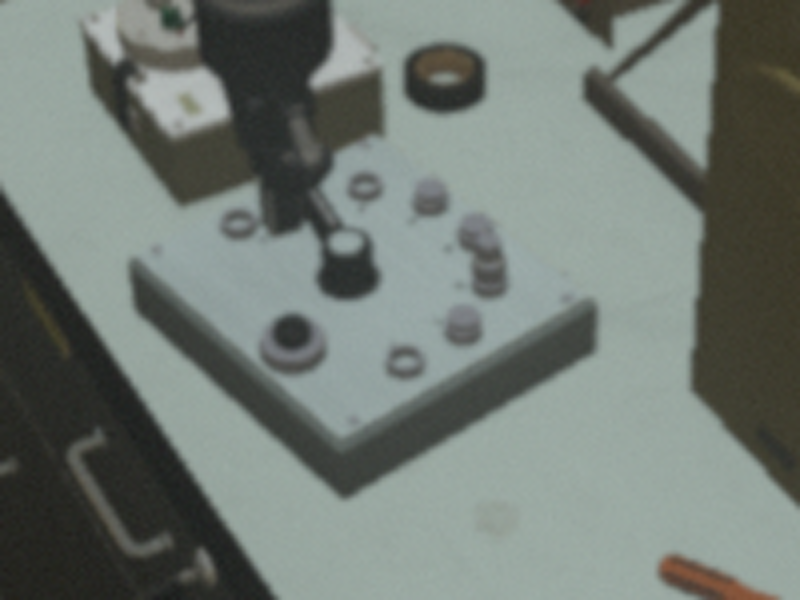

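```bash
cat >> h.py <<'E'
def rep():
    s=state(); R=toolR(s); p=np.load('pose.npy'); c,si=np.cos(p[2]),np.sin(p[2])
    d=s['ee_pos'][:2]-p[:2]; b=np.array([c*d[0]+si*d[1],-si*d[0]+c*d[1]])
    yaw=np.degrees(np.arctan2(R[1,0],R[0,0])-p[2])
    down=np.array([0,0,-1.])
    tx=R[:2,0]@d; tz=R[:2,2]@d
    print('t',round(s['time_s'],2),'box xy',b.round(1),'z',s['ee_pos'][2].round(1),'r',np.hypot(*b).round(1),'ang',np.degrees(np.arctan2(b[1],b[0])).round(1),'tool-x yaw(box)',yaw.round(1),'along tool x,z',tx.round(1),tz.round(1),'F',s['ft_force'].round(1),'Ftool',(R.T@s['ft_force']).round(1),'tilt',np.degrees(R.T@np.cross(R[:,1],down)).round(2))
def armang():
    # estimate by networks in top & side
    P=np.load('pose.npy')
    from scipy.optimize import minimize_scalar
    for n in ('top','side','wrist'):
        s=state(); p=snapshot(n)
        for q,r in (('pointer_end',58),('pointer_aim',82)):
            L=finder.landmark_of(p,q)
            for d in L[:2]:
                if d['score']<.35: continue
                def X(a):
                    a=np.radians(a); Wd=w(P,[[r*np.cos(a),r*np.sin(a),68]])
                    if n!='wrist': return proj(p,Wd)
                    R=toolR(s); t=(Wd-s['ee_pos'])@R; M=np.array(p['mount']); c=(t-M[:3,3])@M[:3,:3]
                    return proj({'k1':p['k1'],'mtx':p['mtx']},c)
                A=np.arange(-125,125,.5); E=[np.hypot(*(X(a)[0]-d['uv'])) for a in A]; i=int(np.argmin(E))
                print(n,q,'ang',A[i],'err px',round(E[i],1),'score',round(d['score'],2))
        save(p,n+'_%.2f'%s['time_s'])
E
python3 -m handwheel '[[0,0,0,-0.003,0.8,0,0],[0,0,0,-0.003,0,0,0],[0,0,0,0,0,0,0]]' 60
python3 -c "
from h import *
rep()"
```

```text
time_s: 4.85
ee_pos: [453.6, -113.8, 71.0]
tcp_rot: [-0.516, 0.518, 0.482, -0.482]
ft_force: [-1.3, -0.2, -1.1]
width: 0.003
t 4.85 box xy [-6.2 42.5] z 71.0 r 43.0 ang 98.3 tool-x yaw(box) 75.9 along tool x,z 39.7 16.4 F [-1.3 -0.2 -1.1] Ftool [-0.3  1.1  1.2] tilt [ 0.14  0.   -0.17]
```

```bash
python3 -m handwheel '[[0,0.001,0.002,-0.003,0,4,0],[0,0.001,0.001,-0.003,0,4,0],[0,0,0,0,0,0,0]]' 60
python3 -c "
from h import *
rep()"
python3 -m handwheel '[[0,0.001,0.001,-0.003,0,4,0],[0,0.001,0.001,-0.003,0,4,0],[0,0,0,0,0,0,0]]' 60
python3 -c "
from h import *
rep();armang()"
```

```text
time_s: 5.1
ee_pos: [459.8, -112.3, 69.3]
tcp_rot: [-0.549, 0.552, 0.443, -0.444]
ft_force: [0.3, 0.5, 0.7]
width: 0.0
t 5.1 box xy [ 0.1 42.9] z 69.3 r 42.9 ang 89.8 tool-x yaw(box) 67.6 along tool x,z 39.8 16.2 F [0.3 0.5 0.7] Ftool [ 0.5 -0.7 -0.2] tilt [ 0.13  0.   -0.15]
time_s: 5.35
ee_pos: [466.8, -111.8, 68.4]
tcp_rot: [-0.578, 0.582, 0.405, -0.404]
ft_force: [0.6, 0.7, -0.6]
width: 0.002
t 5.35 box xy [ 7.1 42.2] z 68.4 r 42.7 ang 80.5 tool-x yaw(box) 59.7 along tool x,z 40.0 15.2 F [ 0.6  0.7 -0.6] Ftool [ 0.9  0.6 -0.4] tilt [ 0.24  0.   -0.13]
top pointer_end ang -84.5 err px 131.1 score 0.74
side pointer_end ang 48.5 err px 1.6 score 0.72
side pointer_aim ang 45.5 err px 0.7 score 0.7
wrist pointer_aim ang -125.0 err px 64.2 score 0.51
```

```bash
ls pics; python3 - <<'E'
import cv2,glob
a=cv2.imread(sorted(glob.glob('pics/side_5*'))[0]); cv2.imwrite('pics/s3c.png',cv2.resize(a[180:330,200:400],None,fx=4,fy=4,interpolation=cv2.INTER_CUBIC))
E
```

```text
side0.png
side0c.png
side1.png
side2c.png
side_5.50.png
top0.png
top0c.png
top1.png
top_5.35.png
wrist0.png
wrist1.png
wrist2.png
wrist_5.65.png
```

View pics/s3c.png

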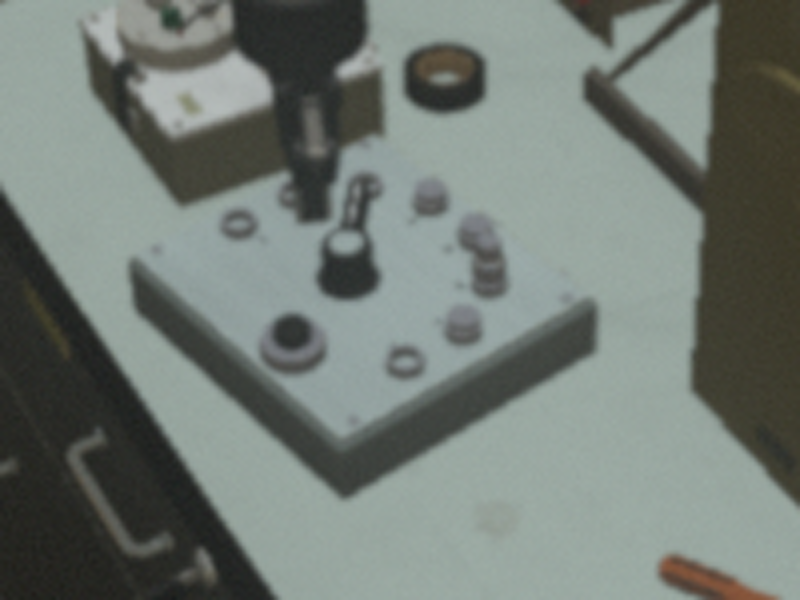

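```bash
python3 -m handwheel '[[0,0.001,0,-0.003,0,4,0],[0,0.001,0,-0.003,0,4,0],[0,0.001,0,-0.003,0,4,0],[0,0.001,0,-0.003,0,4,0],[0,0.001,0,-0.003,0,4,0],[0,0.001,0,-0.003,0,4,0],[0,0.001,0,-0.003,0,4,0],[0,0,0,0,0,0,0]]' 60
python3 -c "
from h import *
rep();armang()"
```

```text
time_s: 6.47
ee_pos: [484.5, -115.7, 67.5]
tcp_rot: [0.663, -0.663, -0.244, 0.247]
ft_force: [0.2, -0.5, -0.4]
width: -0.005
t 6.47 box xy [23.9 35.2] z 67.5 r 42.5 ang 55.9 tool-x yaw(box) 30.6 along tool x,z 38.5 18.2 F [ 0.2 -0.5 -0.4] Ftool [-0.2  0.4 -0.5] tilt [-0.15  0.   -0.22]
top pointer_aim ang -84.5 err px 119.7 score 0.69
side pointer_end ang 38.0 err px 0.0 score 0.81
side pointer_aim ang 31.5 err px 0.6 score 0.76
wrist pointer_end ang 27.5 err px 1.5 score 0.95
```

```bash
python3 -m handwheel '[[0,0.002,0,-0.003,0,3,0],[0,0.001,0,-0.003,0,2,0],[0,0,0,0,0,0,0]]' 60
python3 -c "
from h import *
rep();armang()"
```

```text
time_s: 7.17
ee_pos: [489.9, -118.3, 67.4]
tcp_rot: [0.674, -0.673, -0.215, 0.219]
ft_force: [0.0, -0.7, -0.3]
width: 0.001
t 7.17 box xy [28.7 31.8] z 67.4 r 42.8 ang 47.9 tool-x yaw(box) 25.6 along tool x,z 39.6 16.2 F [ 0.  -0.7 -0.3] Ftool [-0.4  0.3 -0.6] tilt [-0.17  0.   -0.26]
side pointer_end ang 16.5 err px 1.4 score 0.58
side pointer_aim ang 22.5 err px 1.9 score 0.65
```

```bash
python3 -m handwheel '[[0,0.001,0,-0.003,0,4,0],[0,0.001,0,-0.004,0,4,0],[0,0.002,0,-0.003,0,4,0],[0,0.001,0,-0.004,0,4,0],[0,0.001,0,-0.003,0,4,0],[0,0.002,0,-0.003,0,4,0],[0,0.001,0,-0.003,0,4,0],[0,0,0,0,0,0,0]]' 60
python3 -c "
from h import *
rep();armang()"
python3 - <<'E'
import cv2,glob,os
f=max(glob.glob('pics/side_*'),key=os.path.getmtime)
a=cv2.imread(f); cv2.imwrite('pics/s4c.png',cv2.resize(a[180:330,200:400],None,fx=4,fy=4,interpolation=cv2.INTER_CUBIC))
E
```

```text
time_s: 8.28
ee_pos: [504.8, -134.2, 66.7]
tcp_rot: [0.707, -0.705, -0.036, 0.044]
ft_force: [-0.1, -0.4, -0.1]
width: 0.003
t 8.28 box xy [40.7 13.5] z 66.7 r 42.8 ang 18.4 tool-x yaw(box) -3.6 along tool x,z 39.7 16.0 F [-0.1 -0.4 -0.1] Ftool [-0.1  0.1 -0.4] tilt [-0.22  0.   -0.62]
side pointer_end ang -13.0 err px 0.3 score 0.59
```

View pics/s4c.png

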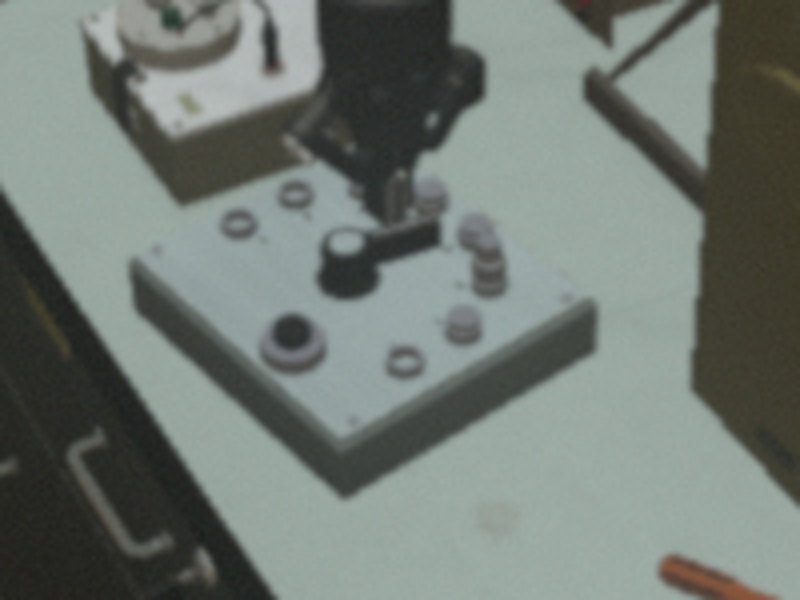

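```bash
python3 -m handwheel '[[0,0.001,0,-0.003,0,4,0],[0,0.001,0,-0.004,0,4,0],[0,0.002,0,-0.003,0,4,0],[0,0.001,0,-0.004,0,4,0],[0,0.001,0,-0.003,0,4,0],[0,0.002,0,-0.003,0,4,0],[0,0.001,0,-0.003,0,4,0],[0,0,0,0,0,0,0]]' 60
python3 -c "
from h import *
rep();armang()"
python3 - <<'E'
import cv2,glob,os
f=max(glob.glob('pics/side_*'),key=os.path.getmtime)
a=cv2.imread(f); cv2.imwrite('pics/s5c.png',cv2.resize(a[180:330,200:400],None,fx=4,fy=4,interpolation=cv2.INTER_CUBIC))
E
```

```text
time_s: 9.4
ee_pos: [510.3, -156.2, 66.4]
tcp_rot: [0.694, -0.693, 0.143, -0.132]
ft_force: [-0.3, -0.2, 0.1]
width: -0.001
t 9.4 box xy [42.1 -9.1] z 66.4 r 43.1 ang -12.3 tool-x yaw(box) -32.5 along tool x,z 40.4 14.9 F [-0.3 -0.2  0.1] Ftool [-0.2 -0.1 -0.3] tilt [ 0.03  0.   -0.85]
side pointer_end ang -49.5 err px 3.0 score 0.57
side pointer_aim ang -47.5 err px 1.2 score 0.62
```

View pics/s5c.png

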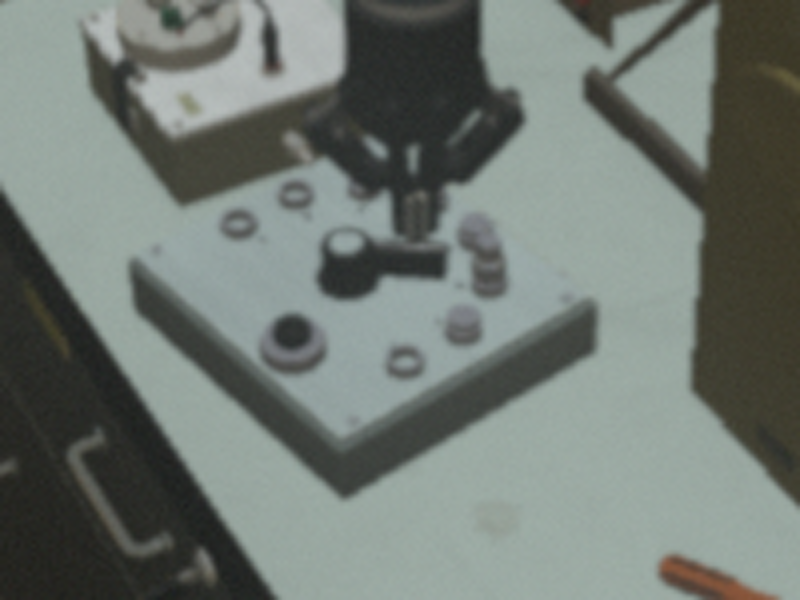

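```bash
python3 -m handwheel '[[0,0,0,0.006,0,0,0],[0,0,-0.02,0,0,0,0],[0,0,-0.03,0,0,0,0],[0,0,-0.03,0,0,0,0],[0,0,0,0,0,0,0]]' 60
python3 -c "
from h import *
rep();armang()
P=w(np.load('pose.npy'),[[-62,-30,72]])[0];print(P); go([P[0],P[1],115])"
```

```text
time_s: 10.27
ee_pos: [512.6, -148.3, 147.1]
tcp_rot: [0.695, -0.693, 0.143, -0.128]
ft_force: [2.0, 0.1, 0.6]
width: 0.002
t 10.27 box xy [45.8 -1.8] z 147.1 r 45.9 ang -2.2 tool-x yaw(box) -32.3 along tool x,z 39.7 23.0 F [2.  0.1 0.6] Ftool [ 1.8 -0.7  0.8] tilt [ 0.04  0.   -1.22]
top pointer_end ang -42.5 err px 0.5 score 0.53
side pointer_end ang -35.0 err px 1.5 score 0.87
side pointer_aim ang -44.0 err px 2.8 score 0.85
wrist pointer_end ang -43.5 err px 2.5 score 0.57
wrist pointer_end ang -38.0 err px 26.4 score 0.42
wrist pointer_aim ang -125.0 err px 52.8 score 0.71
[ 411.40457246 -194.97034431   72.        ]
t 10.72 pos [ 509.  -147.7  141.5] F [-0.7 -1.2  0.7] w 0.002
tool [[0.925, -0.029, 0.378], [-0.378, 0.01, 0.926], [-0.031, -1.0, -0.002]]
shift tool m [-0.0716  0.0288 -0.0806] world [-97.6 -47.3 -26.5]
tilt rotvec tool deg [ 0.09  0.   -1.75]
```

```bash
python3 -m handwheel '[[0,-0.018,0,-0.02,0,0,-1.7],[0,-0.018,0,-0.02,0,0,0],[0,-0.018,0,-0.02,0,0,0],[0,-0.014,0.005,-0.017,0,0,0],[0,0,0,0,0,0,0],[0,0,0,0,0,0,0]]' 60
python3 - <<'E'
from h import *
P=w(np.load('pose.npy'),[[-62,-30,72]])[0]; go([P[0],P[1],100])
p=snapshot('wrist');save(p,'wk'); s=snapshot('top');save(s,'tk')
cv2.imwrite('pics/tkc.png',cv2.resize(s['image'][190:340,210:410,::-1],None,fx=4,fy=4,interpolation=cv2.INTER_CUBIC))
E
```

```text
time_s: 11.22
ee_pos: [413.7, -193.9, 134.2]
tcp_rot: [-0.694, 0.694, -0.136, 0.135]
ft_force: [-0.7, -0.3, 0.3]
width: -0.001
t 11.22 pos [ 413.7 -193.9  134.2] F [-0.7 -0.3  0.3] w -0.001
tool [[0.926, -0.003, 0.376], [-0.376, 0.0, 0.926], [-0.002, -1.0, -0.001]]
shift tool m [-0.0016  0.0342 -0.0018] world [ -2.3  -1.1 -34.2]
tilt rotvec tool deg [ 0.05  0.   -0.14]
```

View pics/wk.png

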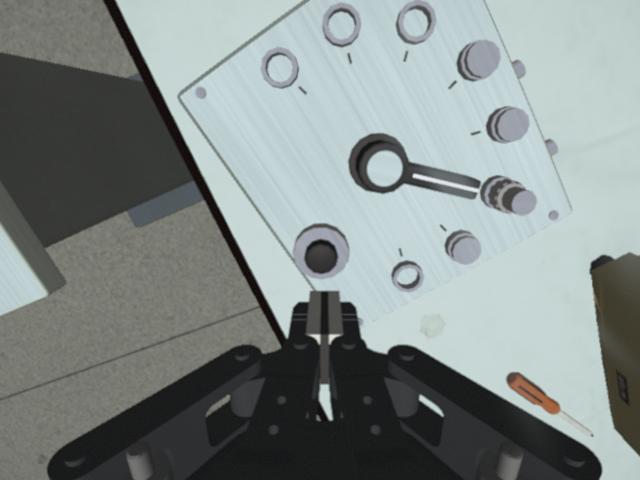

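View pics/tkc.png

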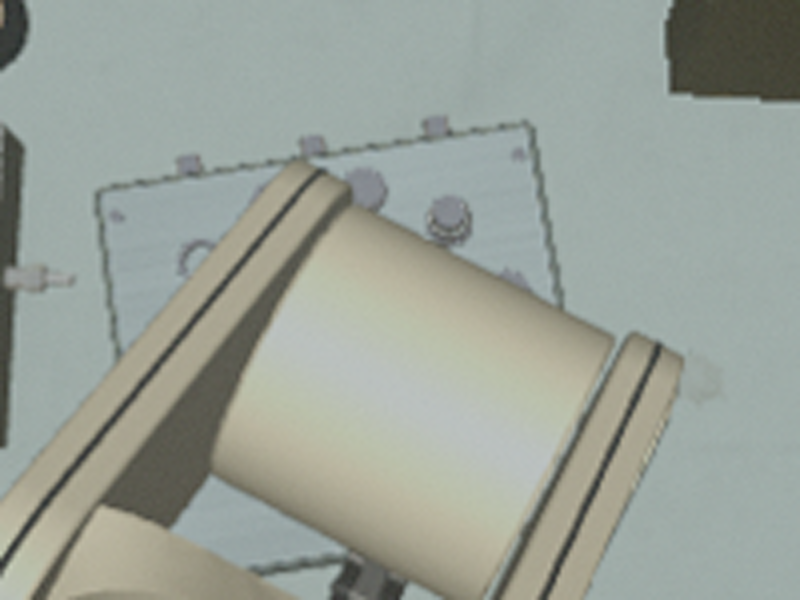

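```bash
python3 - <<'E'
from h import *
s=state(); p=snapshot('wrist'); R=toolR(s); M=np.array(p['mount'])
P=np.load('pose.npy')
def pr(b):
    Wd=w(P,[b]); t=(Wd-s['ee_pos'])@R; return proj({'k1':p['k1'],'mtx':p['mtx']},(t-M[:3,3])@M[:3,:3])[0].round(1)
print('key',pr([-62,-30,72]),pr([-52,-30,72]),pr([-62,-20,72])); print('s7',pr(sock(7)+[58]),'s0',pr(sock(0)+[58]),'end',pr([58*np.cos(-np.pi/4),58*np.sin(-np.pi/4),78]))
print([d['uv'] for d in finder.landmark_of(p,'connect_key_top')])
rep()
E
```

```text
key [320.8 261.1] [334.1 253.4] [312.3 248.7]
s7 [408.  280.1] s0 [280.2  69.1] end [479.1 193.4]
[[317.3, 258.5]]
t 11.42 box xy [-58.  -29.2] z 134.5 r 64.9 ang -153.3 tool-x yaw(box) -32.1 along tool x,z -33.7 -55.5 F [-0.2  0.7  0.1] Ftool [-0.4 -0.1  0.6] tilt [ 0.06  0.   -0.07]
```

```bash
python3 -m handwheel '[[0,-0.002,0.015,0,0,0,0],[0,0,0.02,0,0,0,0],[0,0,0.012,0,0,0,0],[0,0,0,0,0,0,0],[0,0,0,0,0,0,0]]' 60
python3 - <<'E'
from h import *
rep()
P=w(np.load('pose.npy'),[[-62,-30,72]])[0]; go([P[0],P[1],72])
p=snapshot('side');cv2.imwrite('pics/sk.png',cv2.resize(p['image'][180:330,200:400,::-1],None,fx=4,fy=4,interpolation=cv2.INTER_CUBIC))
E
```

```text
time_s: 11.83
ee_pos: [419.6, -192.4, 87.3]
tcp_rot: [-0.694, 0.695, -0.131, 0.135]
ft_force: [0.1, 0.3, -0.5]
width: 0.007
t 11.83 box xy [-53.5 -28.9] z 87.3 r 60.8 ang -151.6 tool-x yaw(box) -31.8 along tool x,z -30.2 -52.7 F [ 0.1  0.3 -0.5] Ftool [-0.1  0.5  0.3] tilt [0.07 0.   0.32]
t 11.83 pos [ 419.6 -192.4   87.3] F [ 0.1  0.3 -0.5] w 0.007
tool [[0.929, 0.005, 0.37], [-0.37, -0.003, 0.929], [0.006, -1.0, -0.001]]
shift tool m [-0.0067  0.0153 -0.0054] world [ -8.2  -2.6 -15.3]
tilt rotvec tool deg [0.07 0.   0.32]
```

View pics/sk.png

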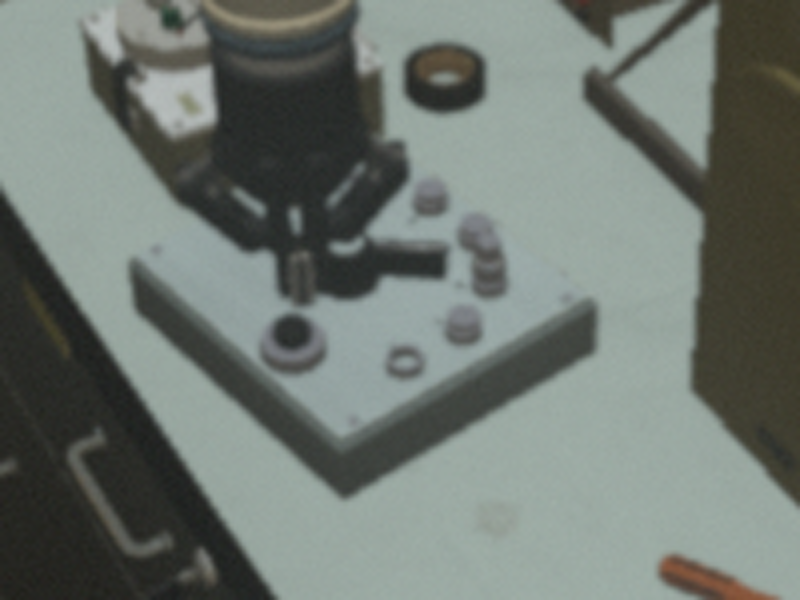

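```bash
python3 -m handwheel '[[0,-0.007,0,-0.004,0,0,0],[0,0,0.004,0,0,0,0],[0,-0.001,0.004,0,0,0,0],[0,0,0,0,0,0,0]]' 60
python3 - <<'E'
from h import *
P=w(np.load('pose.npy'),[[-62,-30,72]])[0]; go([P[0],P[1],72])
E
```

```text
time_s: 12.22
ee_pos: [411.8, -193.6, 81.1]
tcp_rot: [-0.693, 0.696, -0.129, 0.136]
ft_force: [-0.9, 0.5, 0.0]
width: -0.002
t 12.22 pos [ 411.8 -193.6   81.1] F [-0.9  0.5  0. ] w -0.002
tool [[0.929, 0.009, 0.369], [-0.369, -0.005, 0.929], [0.01, -1.0, -0.002]]
shift tool m [ 0.      0.0091 -0.0014] world [-0.4 -1.4 -9.1]
tilt rotvec tool deg [0.09 0.   0.58]
```

Centred; press down in small steps.

```bash
python3 -m handwheel '[[0,0,0.004,0,0,0,0.5],[0,0,0.003,0,0,0,0],[0,-0.001,0.003,0,0,0,0],[0,0,0.002,0,0,0,0],[0,0,0,0,0,0,0]]' 60
python3 -c "
from h import *
rep()"
python3 -m handwheel '[[0,0,0.002,0,0,0,0],[0,0,0.002,0,0,0,0],[0,0,0.001,0,0,0,0]]' 60
python3 -c "
from h import *
rep()"
```

```text
time_s: 12.63
ee_pos: [411.6, -193.8, 68.5]
tcp_rot: [-0.694, 0.695, -0.132, 0.134]
ft_force: [-1.7, 0.3, 2.8]
width: -0.002
t 12.63 box xy [-61.6 -28.9] z 68.5 r 68.0 ang -154.8 tool-x yaw(box) -31.8 along tool x,z -37.1 -57.0 F [-1.7  0.3  2.8] Ftool [-1.7 -2.8 -0.4] tilt [0.1  0.   0.15]
time_s: 12.88
ee_pos: [411.8, -193.9, 65.5]
tcp_rot: [-0.694, 0.695, -0.132, 0.134]
ft_force: [-7.6, 3.7, 32.2]
width: -0.002
t 12.88 box xy [-61.4 -29.1] z 65.5 r 67.9 ang -154.7 tool-x yaw(box) -31.8 along tool x,z -36.9 -57.0 F [-7.6  3.7 32.2] Ftool [ -8.3 -32.3   0.6] tilt [0.1  0.   0.14]
```

```bash
python3 -m handwheel '[[0,0,-0.004,0,0,0,0],[0,0,-0.005,0,0,0,0],[0,0,-0.01,0,0,0,0],[0,0,-0.02,0,0,0,0],[0,0,-0.03,0,0,0,0],[0,0,-0.03,0,0,0,0],[0,0,-0.03,0,0,0,0],[0,0,0,0,0,0,0],[0,0,0,0,0,0,0]]' 60
python3 - <<'E'
from h import *
rep()
p=snapshot('wrist');save(p,'wend'); s=snapshot('side')
cv2.imwrite('pics/send.png',cv2.resize(s['image'][180:330,200:400,::-1],None,fx=4,fy=4,interpolation=cv2.INTER_CUBIC))
armang()
E
```

```text
time_s: 13.63
ee_pos: [410.4, -193.0, 202.1]
tcp_rot: [-0.694, 0.695, -0.133, 0.133]
ft_force: [-0.2, 1.1, -1.5]
width: -0.002
t 13.63 box xy [-62.6 -27.9] z 202.1 r 68.5 ang -156.0 tool-x yaw(box) -31.8 along tool x,z -38.6 -56.6 F [-0.2  1.1 -1.5] Ftool [-0.6  1.5  1. ] tilt [0.09 0.   0.  ]
side pointer_end ang -33.0 err px 0.7 score 0.88
side pointer_end ang 23.0 err px 28.9 score 0.37
side pointer_aim ang -43.0 err px 0.9 score 0.83
wrist pointer_end ang -45.0 err px 2.4 score 0.92
wrist pointer_end ang -10.5 err px 23.0 score 0.71
```

View pics/wend.png

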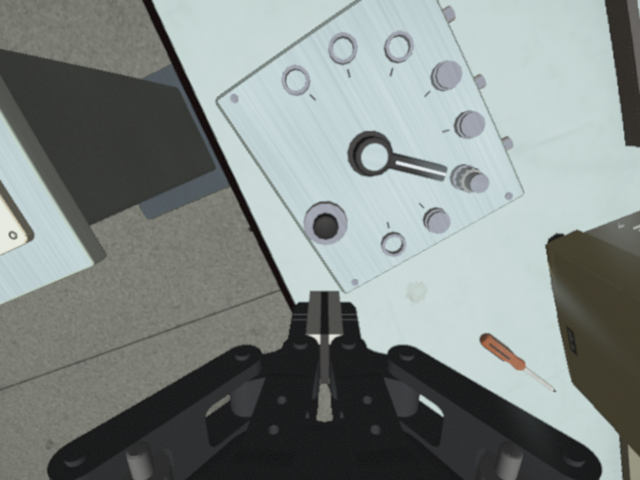

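View pics/send.png

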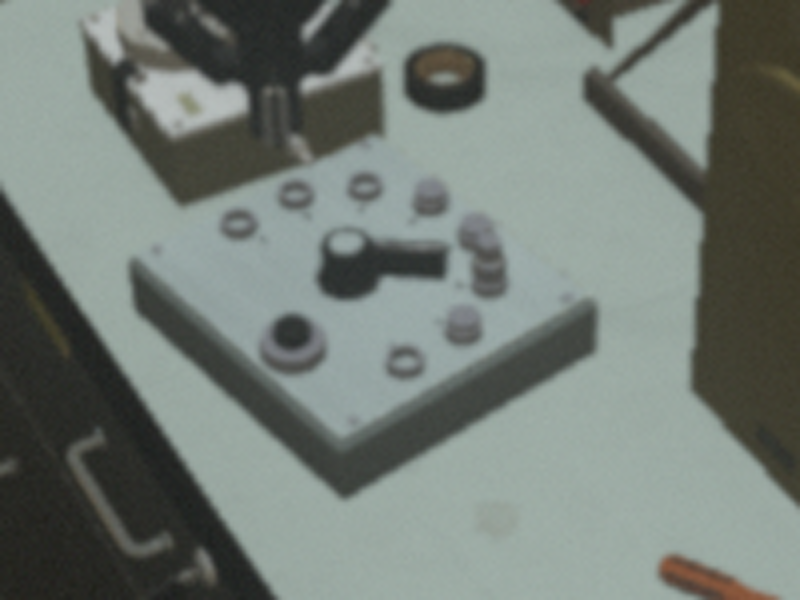

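```bash
python3 -c "
from h import *
print(ticket.hand_in())"
```

```text
the job is handed in; nothing more can be done
None
```

The job is done and handed in at about 14 s of robot time; no verdict was reported. The pointer was at socket 1 and the connector stood in socket 5. With the shut fingertips I pushed the pointer round four clicks until it pointed at the connector. I then pressed the connect key and lifted clear to 202 mm above the worktop.

**Pointer:** The last wrist and side pictures show it aimed at the connector. The wrist estimate was -45.0°, which is exactly socket 5, and the side camera's `pointer_aim` estimate was -43°. The side camera's `pointer_end` estimate was -33°, which disagrees. The finder gave an equally poor reading there before (-35°), and the pictures do not support it.

**Key:** It went fully down. The fingertip reached 65.5 mm, a little past the 66 mm bottom of travel, and the wrist read about 32 N. In the last pictures the key is back up.

**Everything else:** The connector and the caps look unmoved. The force on the tool read about 1.9 N after lifting, within the noise seen when moving clear.

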